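# Take the scale picture on the specimen reader

## Robot

A 7-joint arm with a two-finger parallel gripper is mounted at the origin on the work surface. World frame = base frame: x ahead of the robot, y to its left, z up, the work surface at z = 0. Lengths are in m, angles in rad, forces in N, time in s.
With the tool pointing down it reaches from about 0.4 to 0.85 m from the base axis. Payload 4.5 kg.
Tool frame: the origin (TCP) lies midway between the tips of the shut fingers; the grasp point (between the pads) lies 19 mm behind it; z points along the fingers, y is the line along which they close (so a half turn about z gives the same grasp; the last joint's range is limited). The gripper opens to 88 mm and grips with 3 to 60 N. Pads are 18 mm wide; open, the fingers measure 123 mm over their backs; the gripper's body (75 mm by 187 mm) begins 45 mm behind the grasp point.
Start: joints at [1.322, 0.689, -0.195, 1.565, 0.157, 0.902, -0.215], TCP at [0.174, -0.6, 0.239] pointing down, gripper open.
Joint ranges: [-3.01, 3.01], [-0.46, 2.08], [-1.47, 1.51], [0.13, 2.56], [-1, 4.14], [0.04, 2.09], [-2.66, 2.66]. Speed limits (rad/s): [2.57, 2.57, 3.14, 3.14, 3.14, 3.14, 3.14].

## Interface

Orientations are given as a unit quaternion [x, y, z, w].
In Python, from plant import sensors, eyes, finish_job gives the robot as it stands.
- The arm moves only by the tool send_rows, never from a script. Its argument "rows" is text: rows parted by semicolons, each of 4 numbers parted by spaces: the shift along the tool's x, y, z normalised to -1 to 1, where 1 is 30 cm, then the turn about the tool's z normalised to -1 to 1, where 1 is 2 pi rad. A call has 1 to 10 rows; each row is the pose to reach, as a shift and turn from the pose commanded when the call began, along the tool's axes at that moment, turning the shorter way round; what a row does not reach only later rows make up. A row lasts 1/12 s, in which the tool goes at most 41.7 mm and 7.16 degrees, less where a joint would pass 70% of its speed; a pose out of reach is approached as far as the arm can. A call with a number of a shift or a turn outside -1 to 1 is refused whole. A call with a gripper value outside its range is refused whole. "jaw" is the closure, from -1 (fully open) to 1 (shut), set as the call begins (left out, the last holds). The fingers move at their own pace and stop on an object; "force" is the grip in N (left out, the last holds). Time passes only in rows, so rows that repeat a pose let the fingers close. It gives the time, the measured TCP pose, the force, the opening and the grip force at its end, in the units of the state.
- sensors.get_state(): the state, without advancing time (a new reading comes with each control period).
- eyes.snapshot(name): name is "scene" or "top" or "wrist"; returns (picture, depth): 480x640x3 uint8, red, green, blue; 480x640 float32, m along the optical axis (not along the pixel's ray), 0 where there is no reading.
- eyes.calibration(name): a dict with "fov_y" (degrees; the focal length in pixels is half the picture's height over the tangent of half this angle, whatever the lens; pixels are square), "cx", "cy" (the principal point, pixels), "world_from_camera" (4x4, takes a point from camera to world coordinates). Camera axes: x right, y down, z forward; pixel columns grow to the right and rows downward; lengths in m; the calibration is good to about 2 mm. The wrist camera is an equidistant fisheye: a pixel r from the principal point sees the ray r / f radians off the axis. A picture is of the moment at which its call begins: read the wrist's pose just before it. calibration takes no time and is no camera call; for the wrist camera it gives the pose at the moment of the call.
- finish_job(): hands the job in; it is judged then, once.
The state is a dict: "clock": time; "q": joint angles; "qd": joint speeds; "joint_torque": joint torques, N m; "tool_pos": TCP position; "eef_rot": TCP orientation; "contact_force": force on the tool from outside, world axes, zero at the start; "moment": the same for the moment, N m; "opening": opening from 0.0 (shut) to 1.0 (fully open); "finger_force": force on a finger pad.
Only numpy, scipy, OpenCV 4.12 (cv2) and the standard library are available. Lean on these libraries where they do the work, as an engineer would, in place of code of your own. Each camera call takes 0.05 s, during which the arm holds its last target. There are 200 camera calls.

## Task

Take the specimen jar off the reader's stage and stand it upright on the cork mat. Then lay the wide gauge on the stage, slide its blade into the reader's gap until the line across the blade is level with the edge of the gap's mouth, and let go of it. With the gauge lying there, swing the sprung lever to its stop and let it spring back; do not disturb the narrow gauge.

Things in the scene. Friction and masses are not known exactly. Their poses are not given: they have to be found in the camera images.
- reader: White specimen reader fixed to the bench, 116 mm wide, x -95 to 140. Origin: on the table under the middle of the gap's mouth; +x = the way a gauge goes in, +y left of that, +z up. Open stage, top 20 mm up, from x = -95 to the mouth at 0. Behind it a grey bridge over the gap (x 0 to 70, 118 wide, top at 44 mm), then a housing, top at 50 mm, that carries the lever.
- gap_mouth (a point): Middle of the lower edge of the gap's mouth, 20 mm above the table (stage level), axes like the reader's. The gap is 58 mm wide, 12 mm high and 100 mm deep along +x, deeper than the gauge is to go; its floor is level with the stage.
- lens_top (a point): Centre of the top of the round lens barrel on the bridge, 86 mm above the table, 35 mm behind the mouth; 48 mm across. An obstacle only.
- trip_lever (a joint): Sprung steel lever on the rear housing, turning on an upright axis at point lever_pivot. 0 at rest, 0.95 rad at its stop (at the stop = above 0.88), growing clockwise from above. At rest the arm points 100 degrees left of the reader's +x, so the peg first moves along the reader's +x. It springs back when let go; pushing the peg takes 1 N at first, 3 N at the stop.
- lever_pivot (a point): Point on the lever's axis, 60 mm above the table, 115 mm behind the mouth on the reader's centre line; fixed to the reader, axes like the reader's.
- lever_peg (a point): Centre of the top of the upright black round peg at the lever's end: 18 mm in diameter, 70 mm from the lever's axis, top 109 mm above the table, standing free for 44 mm above the arm. Moves with the lever.
- wide_gauge: Wide gauge: flat steel blade 44 mm wide, 5 thick, square-ended, with an upright dark steel grip block at its rear: 36 mm long, 16 wide, top 50 mm above the underside. Origin: underside below the grip's middle; +x along the blade, +z up; blade from x = -18 to 115 mm. Dark line across the blade at x = 55. 0.28 kg, balanced near x = 17. Lies in the tray, underside 4 mm above the table.
- gauge_line (a point): Middle of the dark line across the top of the wide gauge's blade, 55 mm from the gauge's origin along its +x, 60 mm short of the tip, 5 mm above the underside; axes like the gauge's. To come level with the gap's mouth.
- narrow_gauge: Spare gauge, not needed: same kind, but the blade is only 24 mm wide and 103 mm long, with a grip block of the same size. Origin and axes like the wide gauge's. Lies in the gauge tray, on either side of the wide one, about 85 mm from it.
- gauge_tray: Low rubber-lined steel tray fixed to the bench, 198 by 208 mm, floor 4 mm, rim 8 mm high. Origin: centre, on the table. The gauges lie in it with tips to its +x.
- jar: Closed white specimen jar with grey lid, 52 mm in diameter, 68 mm tall, about 0.18 kg, standing on the reader's stage (20 mm above the table) in front of the gap. Origin: centre of its underside, +z up.
- cork_mat: Square cork mat, 140 by 140 mm, 6 mm thick, fixed to the bench. Origin: centre of its underside.
Things that resemble listed ones, but are neither listed nor needed, are in the scene too. Leave any purple look-alike of the wide_gauge alone. Several things have the shape of the cork_mat; the one meant has the colours described above.

How it is judged:
By the outcome, as a careful person would: the job done as asked, in the order asked, and still so for the second after the job is handed in, with the robot touching nothing.
It also fails if it takes over 69 s, if anything falls off the work surface, if the arm or the gripper's body presses on something with over 40 N, if the wrist force passes 120 N, or if a joint passes its speed limit or range.

## Working session

There is one attempt and no reset: what is moved stays moved. The work goes in short steps, Python scripts to look and compute and a tool call to move; the robot and the scene stay as the last step left them, time stands still between calls to the robot, and variables do not carry over. Pictures are saved under pics/ and viewed, at most 10 in all, crops included, and the job is handed in when it is done.

Besides the shell and the picture viewer there is one more tool, called after ">>>" in YAML: its name, and indented under it one key for each argument. send_rows: Moves the arm, as the interface text tells. Scaled input: -1 to 1 covers 30 cm each way for a shift and 2 pi rad each way for a turn. Its arguments: {"type":"object","properties":{"rows":{"type":"string"},"jaw":{"type":"number"},"force":{"type":"number"}},"required":["rows"]}

```bash
mkdir -p pics; ls; python3 - <<'E'
from plant import sensors, eyes
import cv2,numpy as np
s=sensors.get_state();print(s)
for n in("scene","top"):
    p,d=eyes.snapshot(n);c=eyes.calibration(n);print(n,c)
    cv2.imwrite(f"pics/{n}0.png",p[:,:,::-1]);np.savez(f"{n}0.npz",p=p,d=d,f=240/np.tan(np.radians(c['fov_y']/2)),cx=c['cx'],cy=c['cy'],T=c['world_from_camera'])
E
```

```text
pics
{'clock': 0.0, 'q': array([ 1.32179656,  0.68999059, -0.194533  ,  1.56633644,  0.15730212,
        0.9025306 , -0.21509411]), 'qd': array([-7.22734876e-04, -1.25050979e-04,  8.40673371e-05, -4.67222198e-05,
       -1.73241616e-03, -1.19460420e-03,  2.81720321e-04]), 'joint_torque': array([ 8.36422096e-04, -5.27564156e+01, -1.26674920e+00, -1.53426754e+01,
       -5.26727457e-02,  6.59688871e-03,  1.93027836e-04]), 'tool_pos': array([ 0.17418393, -0.59956937,  0.23790844]), 'eef_rot': array([ 9.90011822e-01,  1.40981262e-01, -1.95501797e-04, -9.15049487e-04]), 'contact_force': array([-0.11831489, -0.81058162, -0.36930612]), 'moment': array([-0.02431869, -0.00253794, -0.02011803]), 'finger_force': 0.0, 'opening': 0.9990552620708375}
scene {'fov_y': 53.41397673597097, 'cx': 317.6006746951528, 'cy': 240.9768168484695, 'world_from_camera': array([[ 0.80836796,  0.32003659, -0.49408281,  0.94162095],
       [ 0.58852878, -0.45822841,  0.66607853, -0.69470212],
       [-0.01323328, -0.82921849, -0.55876791,  0.65442177],
       [ 0.        ,  0.        ,  0.        ,  1.        ]])}
top {'fov_y': 43.23704920901654, 'cx': 312.05258522116355, 'cy': 231.06114368087444, 'world_from_camera': array([[ 0.02589361, -0.98622723,  0.16335658,  0.16964794],
       [-0.99964047, -0.02668269, -0.00263774, -0.01219174],
       [ 0.00696021, -0.16322955, -0.98656357,  1.56308754],
       [ 0.        ,  0.        ,  0.        ,  1.        ]])}
```

View pics/top0.png

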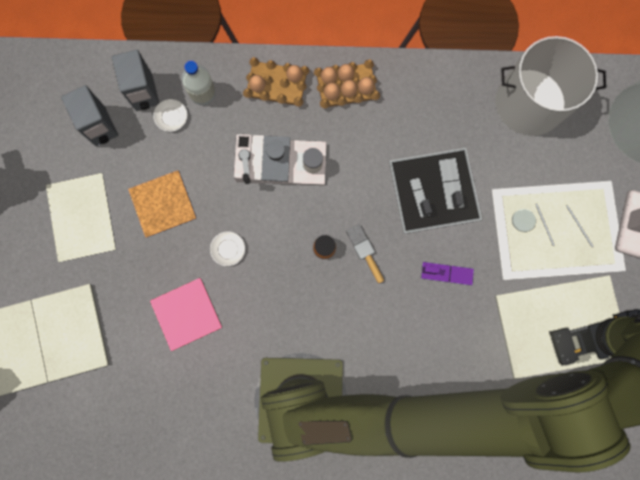

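View pics/scene0.png

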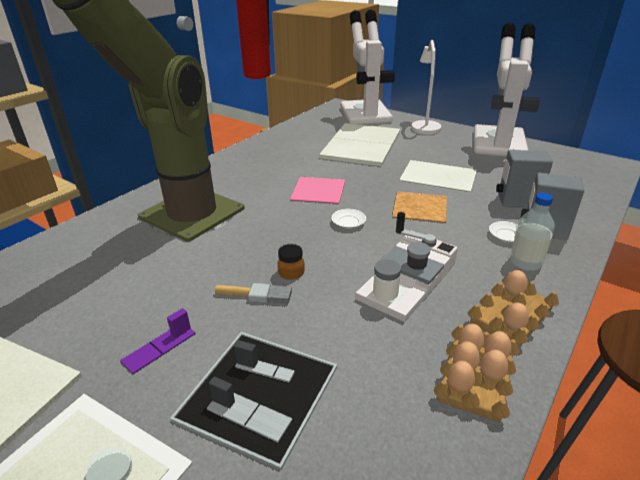

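The top view shows:
- **Reader:** at (235-327, 135-185), with the jar at (313,158), the lens at (276,148) and the lever peg near (246,178). Its +x points image left, which is world +y.
- **Gauges:** the tray at (436,190) holds the wide one at (452,183) and the narrow one at (421,198). The purple look-alike is at (447,273).
- **Mat-shaped things:** the orange-brown speckled one at (162,203), a pink one at (186,314) and cream papers at (80,217) and (50,340). The cork mat is (162,203), by colour.

An enlarged crop will confirm this.

```bash
cat > h.py <<'E'
import numpy as np,cv2
def ray(c,uv):
    uv=np.atleast_2d(np.asarray(uv,float));d=np.c_[(uv[:,0]-c['cx'])/c['f'],(uv[:,1]-c['cy'])/c['f'],np.ones(len(uv))]
    return c['T'][:3,3],d@c['T'][:3,:3].T
def onplane(c,uv,z):
    o,d=ray(c,uv);return o+d*((z-o[2])/d[:,2])[:,None]
def cloud(c):
    v,u=np.mgrid[:480,:640];d=c['d'];P=np.stack([(u-c['cx'])/c['f']*d,(v-c['cy'])/c['f']*d,d],-1)
    return P@c['T'][:3,:3].T+c['T'][:3,3]
E
python3 - <<'E'
from h import *
c=dict(np.load('top0.npz'));P=cloud(c);hsv=cv2.cvtColor(c['p'],cv2.COLOR_RGB2HSV)
def rect(m,z,name):
    m=m.astype(np.uint8);n,l,st,_=cv2.connectedComponentsWithStats(m);k=1+st[1:,4].argmax();m=(l==k)
    ct=max(cv2.findContours(m.astype(np.uint8),0,1)[0],key=cv2.contourArea).reshape(-1,2)
    W=onplane(c,ct,z)[:,:2].astype(np.float32);r=cv2.minAreaRect(W);print(name,st[k],np.round(r[0],4),np.round(r[1],4),round(r[2],2), 'depth z',np.round(np.median(P[m][:,2]),4));return m
def win(a,b,x,y):
    m=np.zeros((480,640),bool);m[b:y,a:x]=1;return m
H,S,V=[hsv[...,i].astype(int) for i in range(3)];Z=P[...,2]
rect(win(120,165,205,240)&(S>120),.006,'cork')
rect(win(385,145,485,238)&((V<60)|(Z>.0035)),.006,'tray')
rect(win(230,128,332,190)&(Z>.012),.02,'reader')
rect(win(230,128,332,190)&(Z>.012)&(Z<.03)&(np.arange(640)>285),.02,'stage')
rect(win(295,140,332,182)&(Z>.075),.088,'jar')
rect(win(262,132,294,165)&(Z>.07),.086,'lens')
rect(win(235,165,258,190)&(Z>.075)&(V<90),.109,'peg')
for nm,w in(('wide',win(438,155,470,212)),('narrow',win(408,172,436,220))):
    rect(w&(V>75),.009,nm+' blade'); rect(w&(Z>.03),.054,nm+' grip')
a=cv2.resize(c['p'][120:240,225:345],None,fx=5,fy=5,interpolation=2);b=cv2.resize(c['p'][140:240,385:485],(200,200),interpolation=2)
b=np.vstack([b,cv2.resize(c['p'][160:245,115:200],(200,200),interpolation=2),cv2.resize(c['p'][250:300,410:485],(200,200),interpolation=2)])
cv2.imwrite('pics/crop.png',np.hstack([a,b])[:,:,::-1])
E
```

```text
cork [ 129  172   66   64 2683] [0.491  0.3796] [0.1372 0.1375] 23.04 depth z 0.0058
tray [ 390  148   95   87 5311] [ 0.5448 -0.34  ] [0.2109 0.229 ] 11.16 depth z 0.0052
reader [ 234  135   93   51 4094] [0.6105 0.0722] [0.2385 0.1337] 88.98 depth z 0.0441
stage [ 286  141   41   45 1114] [0.6071 0.0036] [0.1012 0.1186] 88.97 depth z 0.0195
jar [303 148  21  22 338] [ 0.6006 -0.0137] [0.0507 0.0511] 47.38 depth z 0.0875
lens [266 140  19  19 281] [0.6219 0.0829] [0.0472 0.0455] 1.92 depth z 0.0853
peg [243 174   8  10  51] [0.5369 0.15  ] [0.0239 0.0143] 28.28 depth z 0.106
wide blade [438 157  26  53 880] [ 0.5653 -0.3798] [0.1391 0.0505] 9.16 depth z 0.0083
wide grip [453 191  10  16 122] [ 0.5137 -0.3861] [0.0396 0.0216] 8.61 depth z 0.0517
narrow blade [409 177  21  41 396] [ 0.5261 -0.2965] [0.1073 0.0314] 16.8 depth z 0.0084
narrow grip [421 200  11  16 118] [ 0.4891 -0.3052] [0.0385 0.0204] 17.94 depth z 0.0514
```

View pics/crop.png

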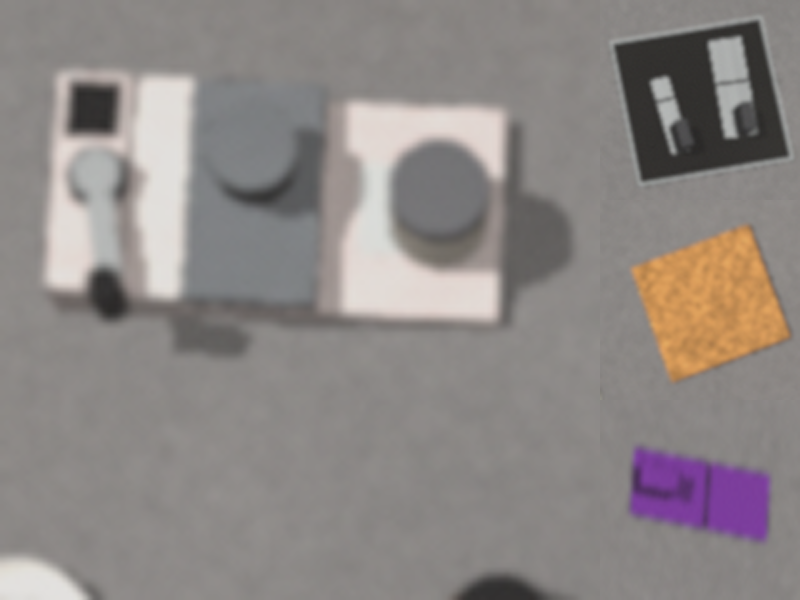

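The crop confirms the reader, the cork mat, the wide gauge (the broader blade, on the right in the tray) and the narrow one. I'll move towards the reader and look with the wrist camera.

```bash
cat >> h.py <<'E'
def yaw_of(q): return np.degrees(2*np.arctan2(q[1],q[0]))
def plan(x,y,z,yaw,s=None,pos=None,y0=None):
    from plant import sensors
    if pos is None:
        s=sensors.get_state();pos=s['tool_pos'];y0=yaw_of(s['eef_rot'])
    a=np.radians(y0);d=np.array([x,y,z])-pos
    t=(-(yaw-y0)+180)%360-180
    r=np.array([np.cos(a)*d[0]+np.sin(a)*d[1],np.sin(a)*d[0]-np.cos(a)*d[1],-d[2]])/.3
    print('from',np.round(pos,4),'yaw',round(y0,2),'-> row',np.round(r,4),round(t/360,5),'rows',round(max(np.linalg.norm(d)/.0417,abs(t)/7.16),1))
def fray(c,uv):
    uv=np.atleast_2d(np.asarray(uv,float));u=uv-[c['cx'],c['cy']];r=np.linalg.norm(u,axis=1)+1e-9;t=r/c['f']
    d=np.c_[u/r[:,None]*np.sin(t)[:,None],np.cos(t)];return c['T'][:3,3],d@c['T'][:3,:3].T
def fplane(c,uv,z):
    o,d=fray(c,uv);return o+d*((z-o[2])/d[:,2])[:,None]
def wsnap(name):
    from plant import eyes
    k=eyes.calibration('wrist');p,d=eyes.snapshot('wrist')
    c=dict(p=p,d=d,f=240/np.tan(np.radians(k['fov_y']/2)),cx=k['cx'],cy=k['cy'],T=k['world_from_camera'])
    cv2.imwrite(f'pics/{name}.png',p[:,:,::-1]);np.savez(name+'.npz',**c);print('fov',k['fov_y'],'cam',np.round(c['T'][:3,3],3),'axis',np.round(c['T'][:3,2],2));return c
E
python3 -c "
from h import *
plan(.38,-.38,.28,45); plan(.55,-.1,.33,90,0,np.array([.38,-.38,.28]),45)"
```

```text
from [ 0.1742 -0.5996  0.238 ] yaw 16.21 -> row [ 0.8631 -0.5116 -0.14  ] -0.07998 rows 7.3
from [ 0.38 -0.38  0.28] yaw 45 -> row [ 1.0607 -0.2593 -0.1667] -0.125 rows 7.9
```

>>> send_rows:
  rows: "0.863 -0.512 -0.14 -0.08;0.863 -0.512 -0.14 -0.08;0.863 -0.512 -0.14 -0.08;0.863 -0.512 -0.14 -0.08;0.863 -0.512 -0.14 -0.08;0.863 -0.512 -0.14 -0.08;0.863 -0.512 -0.14 -0.08;0.863 -0.512 -0.14 -0.08;0.863 -0.512 -0.14 -0.08"
  jaw: -1

```text
clock: 0.85
tool_pos: [0.384, -0.3765, 0.2814]
eef_rot: [0.922, 0.387, 0.002, -0.0]
contact_force: [-0.4, 0.0, -0.2]
opening: 1.003
finger_force: 0.0
```

>>> send_rows:
  rows: "1 -0.26 -0.167 -0.125;1 -0.26 -0.167 -0.125;1 -0.26 -0.167 -0.125;1 -0.26 -0.167 -0.125;1 -0.26 -0.167 -0.125;1 -0.26 -0.167 -0.125;1 -0.26 -0.167 -0.125;1 -0.26 -0.167 -0.125;1 -0.26 -0.167 -0.125;1 -0.26 -0.167 -0.125"

```text
clock: 1.68
tool_pos: [0.537, -0.114, 0.3303]
eef_rot: [0.707, 0.707, -0.001, -0.0]
contact_force: [-0.0, -1.5, 0.3]
opening: 0.999
finger_force: 0.0
```

```bash
python3 -c "
from h import *
wsnap('w1')
from plant import sensors
print(sensors.get_state()['q'])
plan(.6006,-.0137,.16,90)"
```

```text
fov 65.70646984690485 cam [ 0.537 -0.038  0.476] axis [-0.   -0.29 -0.96]
[ 0.48074173  0.52617116 -0.57898126  1.65906312  0.32339022  1.05551138
 -0.20049715]
from [ 0.5362 -0.1156  0.33  ] yaw 89.86 -> row [0.3402 0.2138 0.5666] -0.00038 rows 5.0
```

View pics/w1.png

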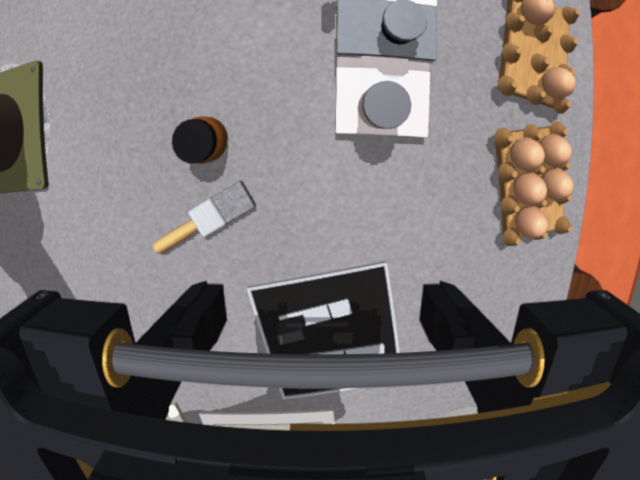

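The wrist view shows the stage's near corners at (337,135) and (428,137), the bridge's front edge at rows 55-60, and the jar lid at (386,105).

```bash
python3 - <<'E'
from h import *
c=dict(np.load('w1.npz'))
print('stage corners',fplane(c,[[337,135],[428,137]],.02).round(4))
print('bridge top front',fplane(c,[[337,55.5],[436,60]],.044).round(4))
hsv=cv2.cvtColor(c['p'],cv2.COLOR_RGB2HSV);m=np.zeros((480,640),np.uint8);m[75:135,355:420]=(hsv[75:135,355:420,2]<140)
v,u=np.mgrid[:480,:640]
o,d=fray(c,np.c_[u.ravel(),v.ravel()]); ax=c['T'][:3,2]
Z=(o[2]+d[:,2]*c['d'].ravel()/(d@ax)).reshape(480,640)
for nm,w,z,lo in(('jar',(355,75,420,135),.088,.08),('lens',(375,0,435,50),.086,.078)):
    m=np.zeros((480,640),np.uint8);a,b,x,y=w;m[b:y,a:x]=Z[b:y,a:x]>lo
    ct=max(cv2.findContours(m,0,1)[0],key=cv2.contourArea).reshape(-1,2)
    print(nm,m.sum(),cv2.minEnclosingCircle(fplane(c,ct,z)[:,:2].astype(np.float32)),np.median(Z[m>0]))
m=np.zeros((480,640),np.uint8);m[50:145,325:440]=(abs(Z-.02)<.008)[50:145,325:440]
ct=max(cv2.findContours(m,0,1)[0],key=cv2.contourArea).reshape(-1,2);W=fplane(c,ct,.02)[:,:2]
print(cv2.minAreaRect(W.astype(np.float32)))
for nm,col,lo in(('L',(330,345),0),('R',(420,440),0)):
    e=[]
    for r in range(72,128):
        k=np.where(m[r]>0)[0]; e.append([k[0]-.5 if nm=='L' else k[-1]+.5,r])
    E=fplane(c,e,.02);p=np.polyfit(E[:,1],E[:,0],1);print(nm,p,'x at y=0.0',p[1],'ang',np.degrees(np.arctan(p[0])),np.std(E[:,0]-np.polyval(p,E[:,1])))
E
```

```text
stage corners [[ 0.5538 -0.0478  0.02  ]
 [ 0.6675 -0.047   0.02  ]]
bridge top front [[0.5527 0.0462 0.044 ]
 [0.6693 0.0472 0.044 ]]
jar 1889 ((0.6028303503990173, -0.012761023826897144), 0.026495367288589478) 0.08809293179091454
lens 1451 ((0.6221146583557129, 0.08222358673810959), 0.024897143244743347) 0.08604264283553381
((0.6111225485801697, 0.0021195225417613983), (0.09869611263275146, 0.11822827905416489), 88.56488800048828)
L [0.02736576 0.55194937] x at y=0.0 0.5519493706785589 ang 1.5675510959877812 0.0003853921697346726
R [0.01728703 0.6676075 ] x at y=0.0 0.667607499487312 ang 0.9903750478724829 0.0005236814158764872
```

Stage width comes out at 115.7 mm, which matches. The reader's heading is about 88.8° and its mouth is near (0.6105, 0.047). The jar is at (0.602, -0.013), with its top at 0.088 as it must be.

```bash
python3 -c "
from h import *
plan(.602,-.013,.14,88.8);plan(.602,-.013,.05,88.8)"
```

```text
from [ 0.5362 -0.1156  0.33  ] yaw 89.86 -> row [0.3425 0.2185 0.6333] 0.00295 rows 5.4
from [ 0.5362 -0.1156  0.33  ] yaw 89.86 -> row [0.3425 0.2185 0.9333] 0.00295 rows 7.3
```

>>> send_rows:
  rows: "0.342 0.218 0.6 0.003;0.342 0.218 0.6 0.003;0.342 0.218 0.6 0.003;0.342 0.218 0.6 0.003;0.342 0.218 0.6 0.003;0.342 0.218 0.6 0.003;0.342 0.218 0.6 0.003;0.342 0.218 0.6 0.003"

```text
clock: 2.4
tool_pos: [0.6021, -0.0135, 0.1511]
eef_rot: [0.715, 0.699, -0.001, 0.0]
contact_force: [-0.1, -0.5, 1.5]
opening: 0.998
finger_force: 0.0
```

```bash
python3 -c "
from h import *
plan(.602,-.013,.05,88.8)"
```

```text
from [ 0.6021 -0.0135  0.1511] yaw 88.77 -> row [ 0.0017 -0.0005  0.3369] -9e-05 rows 2.4
```

>>> send_rows:
  rows: "0 0 0.1 0;0 0 0.2 0;0 0 0.28 0;0 0 0.335 0;0 0 0.335 0;0 0 0.335 0"

```text
clock: 2.9
tool_pos: [0.6031, -0.0131, 0.0519]
eef_rot: [0.715, 0.699, -0.0, 0.001]
contact_force: [-0.8, 0.3, 0.3]
opening: 1.001
finger_force: 0.0
```

>>> send_rows:
  rows: "0 0 0 0;0 0 0 0;0 0 0 0;0 0 0 0;0 0 0 0;0 0 0 0;0 0 0 0;0 0 0 0"
  jaw: 1
  force: 20

```text
clock: 3.57
tool_pos: [0.6031, -0.0105, 0.0508]
eef_rot: [0.714, 0.7, 0.0, 0.0]
contact_force: [0.8, -0.3, 4.7]
opening: 0.584
finger_force: 20.0
```

The opening is 51.4 mm, which matches the jar. Next I'll lift it and carry it to the mat.

>>> send_rows:
  rows: "0 0 -0.15 0;0 0 -0.3 0;0 0 -0.45 0;0 0 -0.5 0;0 0 -0.5 0;0 0 -0.5 0"

```text
clock: 4.07
tool_pos: [0.6026, -0.0106, 0.2009]
eef_rot: [0.714, 0.7, 0.0, 0.001]
contact_force: [-1.2, -0.3, -2.3]
opening: 0.587
finger_force: 20.0
```

```bash
python3 -c "
from h import *
plan(.52,.2,.2,88.8);plan(.491,.38,.2,88.8,0,np.array([.52,.2,.2]),88.8)"
```

```text
from [ 0.6026 -0.0106  0.2009] yaw 88.92 -> row [ 0.6968 -0.2886  0.003 ] 0.00033 rows 5.4
from [0.52 0.2  0.2 ] yaw 88.8 -> row [ 0.5978 -0.1092 -0.    ] 0.0 rows 4.4
```

>>> send_rows:
  rows: "0.12 -0.05 0 0;0.24 -0.1 0 0;0.36 -0.15 0 0;0.48 -0.2 0 0;0.6 -0.25 0 0;0.7 -0.29 0 0;0.7 -0.29 0 0"

```text
clock: 4.65
tool_pos: [0.5141, 0.2099, 0.1986]
eef_rot: [0.709, 0.705, -0.0, -0.004]
contact_force: [-0.5, 0.8, -1.9]
opening: 0.586
finger_force: 20.0
```

>>> send_rows:
  rows: "0.12 -0.022 0 0;0.24 -0.044 0 0;0.36 -0.066 0 0;0.48 -0.088 0 0;0.6 -0.109 0 0;0.6 -0.109 0 0;0.6 -0.109 0 0"

```text
clock: 5.23
tool_pos: [0.4874, 0.3835, 0.1976]
eef_rot: [0.712, 0.702, -0.002, -0.001]
contact_force: [0.5, -0.9, -2.7]
opening: 0.583
finger_force: 20.0
```

```bash
python3 -c "
from h import *
plan(.491,.38,.038,88.8)"
```

```text
from [0.4874 0.3835 0.1976] yaw 89.23 -> row [-0.0116  0.012   0.532 ] 0.00119 rows 3.8
```

>>> send_rows:
  rows: "-0.01 0.01 0.12 0;-0.01 0.01 0.24 0;-0.01 0.01 0.36 0;-0.01 0.01 0.44 0;-0.01 0.01 0.49 0;-0.01 0.01 0.515 0;-0.01 0.01 0.53 0;-0.01 0.01 0.53 0"

```text
clock: 5.9
tool_pos: [0.493, 0.3771, 0.0402]
eef_rot: [0.714, 0.7, -0.001, 0.0]
contact_force: [1.0, 0.7, -1.5]
opening: 0.584
finger_force: 20.0
```

>>> send_rows:
  rows: "0 0 0.004 0;0 0 0.008 0;0 0 0.008 0"

```text
clock: 6.15
tool_pos: [0.4936, 0.3788, 0.0398]
eef_rot: [0.714, 0.7, 0.001, 0.0]
contact_force: [-0.8, 0.4, -2.3]
opening: 0.588
finger_force: 20.0
```

>>> send_rows:
  rows: "0 0 0.004 0;0 0 0.004 0;0 0 0.004 0"

```text
clock: 6.4
tool_pos: [0.4932, 0.3787, 0.038]
eef_rot: [0.714, 0.7, 0.0, 0.0]
contact_force: [0.1, -1.0, -2.3]
opening: 0.585
finger_force: 20.0
```

>>> send_rows:
  rows: "0 0 0.004 0;0 0 0.004 0;0 0 0.004 0"

```text
clock: 6.65
tool_pos: [0.4933, 0.3788, 0.0369]
eef_rot: [0.714, 0.7, 0.0, 0.0]
contact_force: [-0.2, 0.4, 0.6]
opening: 0.582
finger_force: 20.0
```

Contact. I'll open the jaw and rise.

>>> send_rows:
  rows: "0 0 0 0;0 0 0 0;0 0 0 0;0 0 0 0;0 0 0 0"
  jaw: -1

```text
clock: 7.07
tool_pos: [0.4931, 0.3786, 0.0364]
eef_rot: [0.714, 0.7, -0.0, 0.0]
contact_force: [0.0, 0.7, 0.5]
opening: 0.943
finger_force: 0.0
```

>>> send_rows:
  rows: "0 0 -0.1 0;0 0 -0.2 0;0 0 -0.33 0;0 0 -0.46 0;0 0 -0.6 0;0 0 -0.7 0;0 0 -0.7 0"

```text
clock: 7.65
tool_pos: [0.4956, 0.3818, 0.2537]
eef_rot: [0.714, 0.7, 0.007, -0.0]
contact_force: [0.6, 1.5, 0.1]
opening: 0.997
finger_force: 0.0
```

```bash
python3 -c "
from h import *
plan(.50,.09,.26,60);a=np.array([.5,.09,.26]);plan(.47,-.20,.26,30,0,a,60);a=np.array([.47,-.2,.26]);plan(.47,-.42,.26,9,0,a,30)"
```

```text
from [0.4956 0.3818 0.2537] yaw 88.89 -> row [-0.9722  0.0335 -0.0209] 0.08025 rows 7.0
from [0.5  0.09 0.26] yaw 60 -> row [-0.8872  0.3967 -0.    ] 0.08333 rows 7.0
from [ 0.47 -0.2   0.26] yaw 30 -> row [-0.3667  0.6351 -0.    ] 0.05833 rows 5.3
```

>>> send_rows:
  rows: "-0.97 0.034 -0.02 0.08;-0.97 0.034 -0.02 0.08;-0.97 0.034 -0.02 0.08;-0.97 0.034 -0.02 0.08;-0.97 0.034 -0.02 0.08;-0.97 0.034 -0.02 0.08;-0.97 0.034 -0.02 0.08;-0.97 0.034 -0.02 0.08"

```text
clock: 8.32
tool_pos: [0.4974, 0.076, 0.2517]
eef_rot: [0.869, 0.495, -0.003, 0.003]
contact_force: [0.5, -0.4, 0.2]
opening: 0.998
finger_force: 0.0
```

>>> send_rows:
  rows: "-0.887 0.397 0 0.083;-0.887 0.397 0 0.083;-0.887 0.397 0 0.083;-0.887 0.397 0 0.083;-0.887 0.397 0 0.083;-0.887 0.397 0 0.083;-0.887 0.397 0 0.083;-0.887 0.397 0 0.083"

```text
clock: 8.98
tool_pos: [0.4658, -0.2131, 0.2519]
eef_rot: [0.967, 0.254, -0.002, 0.003]
contact_force: [0.8, -0.2, -0.3]
opening: 1.001
finger_force: 0.0
```

```bash
python3 -c "
from h import *
plan(.43,-.4,.25,9)"
```

```text
from [ 0.4658 -0.2131  0.2519] yaw 29.4 -> row [-0.41    0.4842  0.0064] 0.05666 rows 4.6
```

>>> send_rows:
  rows: "-0.41 0.484 0 0.057;-0.41 0.484 0 0.057;-0.41 0.484 0 0.057;-0.41 0.484 0 0.057;-0.41 0.484 0 0.057;-0.41 0.484 0 0.057;-0.41 0.484 0 0.057"

```text
clock: 9.57
tool_pos: [0.4347, -0.3908, 0.2518]
eef_rot: [0.997, 0.083, -0.0, -0.0]
contact_force: [0.2, 1.0, -0.8]
opening: 0.997
finger_force: 0.0
```

```bash
python3 -c "
from h import *
wsnap('w2')"
```

```text
fov 65.70646984690485 cam [ 0.509 -0.378  0.398] axis [-0.29 -0.05 -0.96]
```

View pics/w2.png

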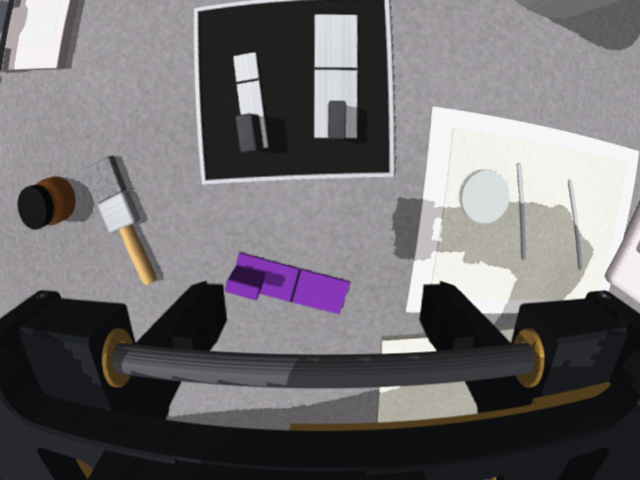

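The wide gauge's blade spans (314-357, 14-138), with its line at row 68 and its grip near (337,118). The narrow gauge is at (250,100), and the purple look-alike at (288,283) is to be left alone.

```bash
cat >> h.py <<'E'
def zmap(c):
    v,u=np.mgrid[:480,:640];o,d=fray(c,np.c_[u.ravel(),v.ravel()])
    return (o[2]+d[:,2]*c['d'].ravel()/(d@c['T'][:3,2])).reshape(480,640)
E
python3 - <<'E'
from h import *
c=dict(np.load('w2.npz'));Z=zmap(c);V=c['p'].max(2)
W=fplane(c,[[313.5,15],[357.5,13.5],[357.5,138.5],[313.5,137.5],[314,68],[357,69]],.009);print(W.round(4))
def L(a,b):return np.degrees(np.arctan2(*(W[a]-W[b])[[1,0]]))
print('angles',L(0,3),L(1,2),'len',np.linalg.norm(W[0]-W[3]),'wid',np.linalg.norm(W[0]-W[1]))
h=np.radians((L(0,3)+L(1,2))/2);ln=(W[4]+W[5])/2;print('line',ln,'origin from line',ln[:2]-.055*np.array([np.cos(h),np.sin(h)]))
m=np.zeros((480,640),np.uint8);m[80:145,318:355]=(Z>.045)[80:145,318:355]
ct=max(cv2.findContours(m,0,1)[0],key=cv2.contourArea).reshape(-1,2);print('grip',cv2.minAreaRect(fplane(c,ct,.054)[:,:2].astype(np.float32)),np.median(Z[m>0]))
E
```

```text
[[ 0.6261 -0.3479  0.009 ]
 [ 0.636  -0.3924  0.009 ]
 [ 0.5029 -0.4148  0.009 ]
 [ 0.4961 -0.3697  0.009 ]
 [ 0.5684 -0.3582  0.009 ]
 [ 0.5751 -0.4018  0.009 ]]
angles 9.540597132372408 9.58538620284569 len 0.1318608919983913 wid 0.04557366354782093
line [ 0.57174556 -0.37997296  0.009     ] origin from line [ 0.51750987 -0.38911021]
grip ((0.5176565051078796, -0.389423668384552), (0.03617392107844353, 0.01544902939349413), 9.607157707214355) 0.0539193869088915
```

The measured sizes match (132 × 45 mm blade, 36 × 15.5 mm grip top at z 0.054). The gauge origin is (0.5176, -0.3893), heading 9.6°.

```bash
python3 -c "
from h import *
plan(.5225,-.3885,.10,9.6)"
```

```text
from [ 0.4356 -0.3889  0.2519] yaw 9.73 -> row [0.2857 0.0476 0.5063] 0.00036 rows 4.2
```

>>> send_rows:
  rows: "0.286 0.048 0.2 0;0.286 0.048 0.4 0;0.286 0.048 0.506 0;0.286 0.048 0.506 0;0.286 0.048 0.506 0;0.286 0.048 0.506 0;0.286 0.048 0.506 0"
  jaw: 0

```text
clock: 10.2
tool_pos: [0.5227, -0.3885, 0.1013]
eef_rot: [0.996, 0.086, -0.0, -0.0]
contact_force: [-0.5, -1.0, 1.1]
opening: 0.509
finger_force: 0.0
```

```bash
python3 -c "
from h import *
plan(.5225,-.3885,.016,9.6)"
```

```text
from [ 0.5227 -0.3885  0.1013] yaw 9.82 -> row [-7.000e-04 -2.000e-04  2.843e-01] 0.00061 rows 2.0
```

>>> send_rows:
  rows: "0 0 0.1 0;0 0 0.2 0;0 0 0.25 0;0 0 0.28 0;0 0 0.28 0;0 0 0.28 0"

```text
clock: 10.7
tool_pos: [0.5231, -0.3904, 0.0183]
eef_rot: [0.996, 0.085, 0.001, 0.001]
contact_force: [0.8, 0.4, 0.9]
opening: 0.496
finger_force: 0.0
```

>>> send_rows:
  rows: "0 0 0 0;0 0 0 0;0 0 0 0;0 0 0 0;0 0 0 0;0 0 0 0;0 0 0 0;0 0 0 0"
  jaw: 1
  force: 50

```text
clock: 11.37
tool_pos: [0.5227, -0.3896, 0.0173]
eef_rot: [0.996, 0.085, 0.0, 0.0]
contact_force: [-1.3, 0.6, 6.0]
opening: 0.179
finger_force: 50.0
```

>>> send_rows:
  rows: "0 0 -0.1 0;0 0 -0.2 0;0 0 -0.3 0;0 0 -0.4 0;0 0 -0.5 0;0 0 -0.55 0;0 0 -0.55 0;0 0 -0.55 0"

```text
clock: 12.03
tool_pos: [0.5221, -0.3897, 0.1814]
eef_rot: [0.996, 0.085, -0.0, 0.0]
contact_force: [1.0, -0.1, -3.5]
opening: 0.179
finger_force: 50.0
```

```bash
python3 -c "
from h import *
plan(.49,-.25,.18,50);a=np.array([.49,-.25,.18]);plan(.605,-.06,.18,88.8,0,a,50)"
```

```text
from [ 0.5221 -0.3897  0.1814] yaw 9.72 -> row [-0.0269 -0.477   0.0047] -0.11189 rows 5.6
from [ 0.49 -0.25  0.18] yaw 50 -> row [ 0.7316 -0.1134 -0.    ] -0.10778 rows 5.4
```

>>> send_rows:
  rows: "-0.005 -0.08 0 -0.02;-0.01 -0.16 0 -0.04;-0.014 -0.24 0 -0.06;-0.018 -0.32 0 -0.08;-0.023 -0.4 0 -0.096;-0.027 -0.477 0 -0.112;-0.027 -0.477 0 -0.112"

```text
clock: 12.62
tool_pos: [0.4878, -0.2434, 0.1794]
eef_rot: [0.904, 0.428, -0.001, -0.004]
contact_force: [-0.6, 0.6, -3.1]
opening: 0.179
finger_force: 50.0
```

```bash
python3 -c "
from h import *
plan(.605,-.08,.18,88.8)"
```

```text
from [ 0.4878 -0.2434  0.1794] yaw 50.67 -> row [ 0.6688 -0.0429 -0.0019] -0.10592 rows 5.3
```

>>> send_rows:
  rows: "0.12 -0.008 0 -0.02;0.24 -0.015 0 -0.04;0.36 -0.023 0 -0.06;0.48 -0.03 0 -0.08;0.6 -0.038 0 -0.095;0.669 -0.043 0 -0.106;0.669 -0.043 0 -0.106;0.669 -0.043 0 -0.106"

```text
clock: 13.28
tool_pos: [0.6085, -0.0864, 0.1793]
eef_rot: [0.717, 0.697, -0.001, -0.002]
contact_force: [-0.3, -0.7, -3.1]
opening: 0.174
finger_force: 50.0
```

```bash
python3 -c "
from h import *
wsnap('w3')
from plant import sensors
s=sensors.get_state();print(s['tool_pos'],yaw_of(s['eef_rot']))"
```

```text
fov 65.70646984690485 cam [ 0.611 -0.011  0.326] axis [-0.01 -0.29 -0.96]
[ 0.60779634 -0.08852602  0.17945941] 88.15648388033665
```

View pics/w3.png

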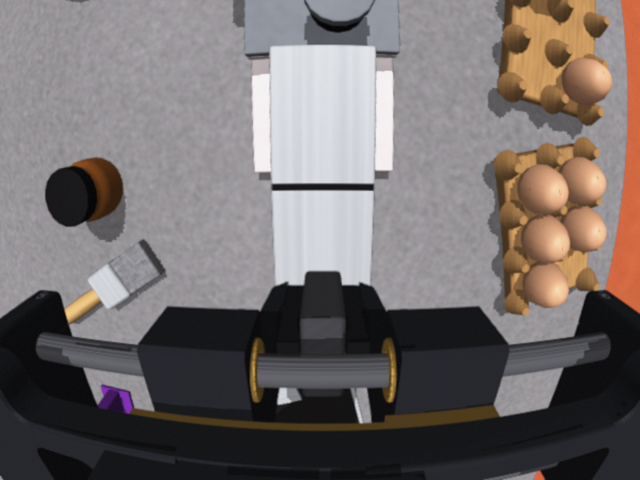

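The blade in hand has its tip at row 46 (cols 270-376) and its line at row 187. The bridge's front top edge runs (246,53)-(399,54), and the stage sides are visible at cols 253 and 392.

```bash
python3 - <<'E'
from h import *
c=dict(np.load('w3.npz'));Z=zmap(c)
for r in (60,100,150,180,220,260):print(r,'z',Z[r,300].round(4),Z[r,350].round(4))
for z in(.171,):
    W=fplane(c,[[270,46],[376,46],[272,187],[374,186.5],[275,280],[370,280]],z);print(W.round(4));
    print('line',(W[2]+W[3])/2,'head',np.degrees(np.arctan2(*((W[0]+W[1]-W[4]-W[5])[[1,0]]))),'60?',np.linalg.norm(W[0]+W[1]-W[2]-W[3])/2,'w',np.linalg.norm(W[2]-W[3]))
B=fplane(c,[[246,54],[399,53.5]],.044);print('bridge',B.round(4),'mid',B.mean(0))
L=fplane(c,[[252.5,90],[253,170],[393,90],[392,170]],.02);print('stage',L.round(4))
E
```

```text
60 z 0.1714 0.1713
100 z 0.17 0.1704
150 z 0.1703 0.1713
180 z 0.1701 0.1721
220 z 0.1712 0.1712
260 z 0.1711 0.1698
[[ 0.5899  0.0251  0.171 ]
 [ 0.6333  0.0237  0.171 ]
 [ 0.5883 -0.0348  0.171 ]
 [ 0.6314 -0.0358  0.171 ]
 [ 0.5868 -0.0773  0.171 ]
 [ 0.63   -0.0785  0.171 ]]
line [ 0.6098544  -0.03526919  0.171     ] head 88.19342427810423 60? 0.05969551156425519 w 0.04308700335001395
bridge [[0.554  0.0496 0.044 ]
 [0.6691 0.0465 0.044 ]] mid [0.61153582 0.0480787  0.044     ]
stage [[ 0.5537  0.0236  0.02  ]
 [ 0.5509 -0.0432  0.02  ]
 [ 0.6681  0.0202  0.02  ]
 [ 0.6665 -0.0466  0.02  ]]
```

```bash
python3 -c "
from h import *
plan(.6077,-.0885,.0365,88.6)"
```

```text
from [ 0.6078 -0.0885  0.1795] yaw 88.16 -> row [ 1.000e-04 -3.000e-04  4.765e-01] -0.00123 rows 3.4
```

>>> send_rows:
  rows: "0 0 0.1 -0.001;0 0 0.2 -0.001;0 0 0.3 -0.001;0 0 0.4 -0.001;0 0 0.45 -0.001;0 0 0.475 -0.001;0 0 0.475 -0.001;0 0 0.475 -0.001;0 0 0.475 -0.001"

```text
clock: 14.08
tool_pos: [0.6101, -0.0885, 0.0404]
eef_rot: [0.716, 0.698, 0.001, 0.001]
contact_force: [0.2, -0.5, -3.3]
opening: 0.177
finger_force: 50.0
```

```bash
python3 -c "
from h import *
from plant import sensors,eyes
for i in range(3):
    print(sensors.get_state()['tool_pos'].round(4),sensors.get_state()['contact_force'].round(1)); eyes.snapshot('top')
wsnap('w4')
plan(.611,-.004,.0365,88.6)"
```

```text
[ 0.6101 -0.0885  0.0404] [ 0.2 -0.5 -3.3]
[ 0.6103 -0.0883  0.0406] [ 0.4 -0.2 -3.4]
[ 0.6103 -0.0883  0.0406] [ 0.3 -0.3 -3.2]
fov 65.70646984690485 cam [ 0.611 -0.012  0.187] axis [-0.   -0.29 -0.96]
from [ 0.61   -0.0881  0.0404] yaw 88.55 -> row [ 0.2802 -0.0038  0.0128] -0.00014 rows 2.0
```

```bash
python3 - <<'E'
from h import *
c=dict(np.load('w4.npz'));cv2.imwrite('pics/w4c.png',cv2.resize(c['p'][:300,170:470],(600,600))[:,:,::-1])
E
```

```text
(no output)
```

View pics/w4c.png

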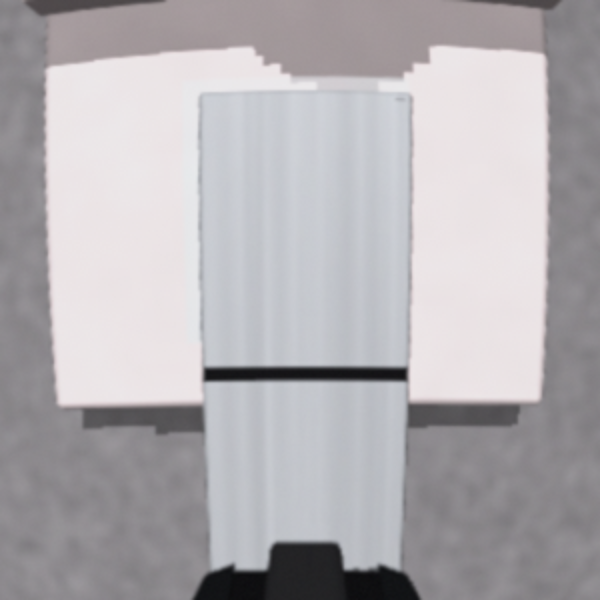

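The crop shows the blade over the stage with its line at crop row 374 and its edges at cols 205/407. The stage's near corners are at (58,405) and (542,402), and the bridge edge is at rows 3-10.

```bash
python3 - <<'E'
from h import *
c=dict(np.load('w4.npz'))
f=lambda p,z:fplane(c,np.array(p)/2+[170,0],z)
W=f([[205,374],[407,374],[200,94],[412,94]],.032);print(W.round(4),np.linalg.norm(W[0]-W[1]))
S=f([[58,405],[542,402],[47,68],[548,55]],.02);print(S.round(4))
B=f([[28,10],[562,10]],.044);print(B.round(4))
r=(S[2]+S[3]-S[0]-S[1])[:2];print('reader head',np.degrees(np.arctan2(r[1],r[0])))
b=(W[2]+W[3]-W[0]-W[1])[:2];print('blade head',np.degrees(np.arctan2(b[1],b[0])))
h=np.array([np.cos(np.radians(88.6)),np.sin(np.radians(88.6))]);n=np.array([-h[1],h[0]])
rear=(S[0]+S[1])[:2]/2;ln=(W[0]+W[1])[:2]/2;d=ln-rear
print('line from stage rear: along',d@h,'left',d@n,'-> to mouth',.095-d@h)
E
```

```text
[[ 0.59   -0.0366  0.032 ]
 [ 0.6327 -0.0377  0.032 ]
 [ 0.5911  0.0227  0.032 ]
 [ 0.6346  0.0217  0.032 ]] 0.042695513892128986
[[ 0.5524 -0.0443  0.02  ]
 [ 0.6669 -0.0466  0.02  ]
 [ 0.5539  0.0358  0.02  ]
 [ 0.6685  0.0357  0.02  ]]
[[0.558  0.0423 0.044 ]
 [0.6639 0.039  0.044 ]]
reader head 88.90224031528696
blade head 88.54726770072634
line from stage rear: along 0.00831311446447798 left -0.001464913091613993 -> to mouth 0.08668688553552202
```

>>> send_rows:
  rows: "0 -0.005 0.013 0;0 -0.005 0.013 0;0.03 -0.005 0.013 0;0.06 -0.005 0.013 0;0.09 -0.005 0.013 0;0.12 -0.005 0.013 0;0.15 -0.005 0.013 0;0.15 -0.005 0.013 0"

```text
clock: 14.95
tool_pos: [0.6092, -0.0384, 0.0355]
eef_rot: [0.714, 0.7, 0.001, -0.001]
contact_force: [-0.3, 0.7, -3.8]
opening: 0.177
finger_force: 50.0
```

>>> send_rows:
  rows: "0.03 0 0 0;0.06 0 0 0;0.09 0 0 0;0.11 0 0 0;0.125 0 0 0;0.125 0 0 0;0.125 0 0 0"

```text
clock: 15.53
tool_pos: [0.6099, -0.0054, 0.0353]
eef_rot: [0.716, 0.698, -0.0, 0.0]
contact_force: [0.3, -0.8, -2.7]
opening: 0.177
finger_force: 50.0
```

```bash
python3 -c "
from h import *
from plant import sensors
wsnap('w5')
s=sensors.get_state();print(s['tool_pos'],yaw_of(s['eef_rot']),s['contact_force'])
c=dict(np.load('w5.npz'));cv2.imwrite('pics/w5c.png',cv2.resize(c['p'][:300,170:470],(600,600))[:,:,::-1])"
```

```text
fov 65.70646984690485 cam [0.611 0.071 0.181] axis [-0.01 -0.29 -0.96]
[ 0.60981111 -0.00597488  0.03527063] 88.54661013316097 [-0.06347782  0.01601389 -4.02433295]
```

View pics/w5c.png

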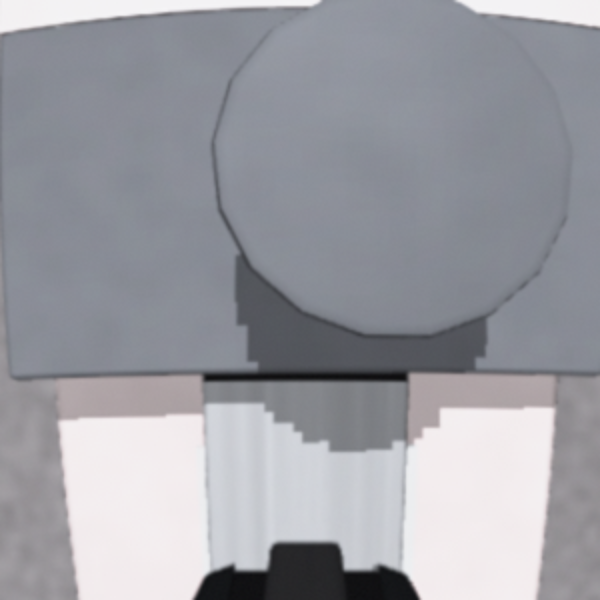

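The line now sits right at the bridge's front edge, both near crop row 374. I'll cast both rays at their own heights.

```bash
python3 - <<'E'
from h import *
c=dict(np.load('w5.npz'))
col=c['p'][178:200,[300,320,340,360]].max(2);print(np.c_[np.arange(178,200),col].tolist())
f=lambda p,z:fplane(c,np.array(p)/2+[170,0],z)
B=f([[100,375.5],[308,373.5],[500,372.5]],.044);print('bridge',B.round(4))
print('line',f([[205,374],[308,374],[407,374]],.027).round(4))
print('bridge corners',f([[10,378],[600,374]],.044).round(4))
print('blade/stage sides at row 500',f([[208,500],[405,500]],.027).round(4),f([[68,500],[547,500]],.02).round(4))
E
```

```text
[[178, 92, 93, 94, 91], [179, 93, 92, 93, 93], [180, 90, 91, 94, 94], [181, 93, 92, 94, 93], [182, 91, 91, 92, 93], [183, 89, 87, 89, 90], [184, 83, 80, 82, 82], [185, 74, 71, 70, 70], [186, 51, 48, 47, 48], [187, 25, 22, 23, 23], [188, 16, 13, 16, 17], [189, 30, 34, 30, 24], [190, 77, 83, 78, 70], [191, 125, 130, 125, 124], [192, 134, 139, 132, 136], [193, 132, 138, 133, 134], [194, 134, 138, 133, 134], [195, 132, 138, 131, 133], [196, 133, 138, 133, 133], [197, 134, 139, 132, 133], [198, 133, 139, 130, 133], [199, 132, 139, 131, 133]]
bridge [[0.5716 0.0495 0.044 ]
 [0.6114 0.0484 0.044 ]
 [0.648  0.0481 0.044 ]]
line [[0.5896 0.0462 0.027 ]
 [0.6114 0.0455 0.027 ]
 [0.6323 0.0451 0.027 ]]
bridge corners [[0.5527 0.05   0.044 ]
 [0.6689 0.0479 0.044 ]]
blade/stage sides at row 500 [[0.5886 0.0181 0.027 ]
 [0.6321 0.0171 0.027 ]] [[0.5537 0.0164 0.02  ]
 [0.6676 0.0136 0.02  ]]
```

The line is about 3 mm short. I'll advance 3 mm and then lower until it touches.

>>> send_rows:
  rows: "0.005 0 0 0;0.01 0 0 0;0.01 0 0.003 0;0.01 0 0.003 0;0.01 0 0.003 0"

```text
clock: 16.0
tool_pos: [0.6098, -0.0026, 0.0343]
eef_rot: [0.716, 0.698, -0.0, 0.0]
contact_force: [-0.0, 0.9, -2.9]
opening: 0.177
finger_force: 50.0
```

>>> send_rows:
  rows: "0 0 0.002 0;0 0 0.003 0;0 0 0.003 0"

```text
clock: 16.25
tool_pos: [0.6099, -0.0025, 0.0335]
eef_rot: [0.716, 0.698, -0.0, 0.0]
contact_force: [0.1, 0.1, -2.2]
opening: 0.178
finger_force: 50.0
```

>>> send_rows:
  rows: "0 0 0.002 0;0 0 0.002 0;0 0 0.002 0"

```text
clock: 16.5
tool_pos: [0.61, -0.0025, 0.0334]
eef_rot: [0.716, 0.698, -0.0, 0.0]
contact_force: [-1.6, -0.8, 2.9]
opening: 0.173
finger_force: 50.0
```

>>> send_rows:
  rows: "0 0 0.002 0;0 0 0.002 0;0 0 0.002 0"

```text
clock: 16.75
tool_pos: [0.61, -0.0025, 0.0333]
eef_rot: [0.716, 0.698, -0.0, 0.0]
contact_force: [-2.7, 0.1, 6.4]
opening: 0.178
finger_force: 50.0
```

>>> send_rows:
  rows: "0 0 -0.003 0;0 0 -0.003 0;0 0 -0.003 0;0 0 -0.003 0;0 0 -0.003 0"
  jaw: 0

```text
clock: 17.17
tool_pos: [0.61, -0.0023, 0.0331]
eef_rot: [0.716, 0.698, 0.0, -0.0]
contact_force: [0.8, -1.2, 0.4]
opening: 0.497
finger_force: 0.0
```

>>> send_rows:
  rows: "0 0 -0.1 0;0 0 -0.2 0;0 0 -0.3 0;-0.1 0 -0.4 0;-0.2 0 -0.4 0;-0.3 0 -0.4 0;-0.34 0 -0.4 0;-0.34 0 -0.4 0;-0.34 0 -0.4 0"

```text
clock: 17.92
tool_pos: [0.6072, -0.1036, 0.1528]
eef_rot: [0.716, 0.698, 0.0, -0.001]
contact_force: [0.2, 0.9, -0.1]
opening: 0.5
finger_force: 0.0
```

```bash
python3 -c "
from h import *
from plant import sensors
wsnap('w6')
s=sensors.get_state();print(s['tool_pos'],yaw_of(s['eef_rot']),s['contact_force'])
c=dict(np.load('w6.npz'));cv2.imwrite('pics/w6c.png',cv2.resize(c['p'][:300,170:470],(600,600))[:,:,::-1])"
```

```text
fov 65.70646984690485 cam [ 0.609 -0.028  0.299] axis [-0.01 -0.29 -0.96]
[ 0.60736817 -0.1018449   0.15291743] 88.67624060895753 [ 0.49650318 -0.23678145  0.06368887]
```

View pics/w6c.png

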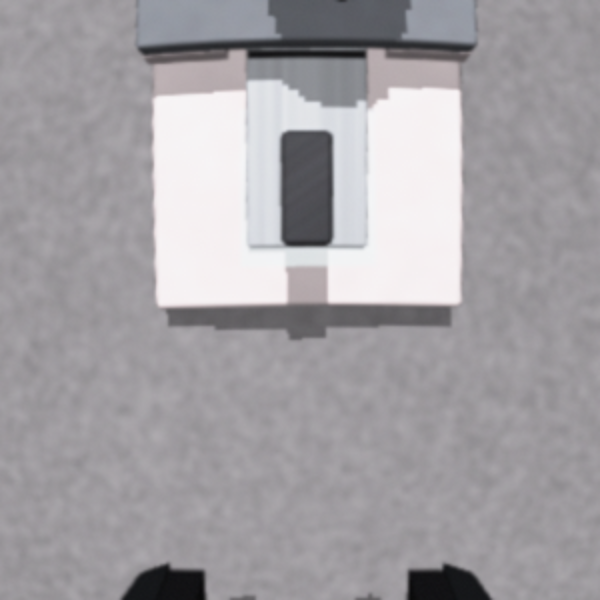

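The gauge is released. Its rear edge is at crop row 246, the stage's rear edge at row 305, and the line at about row 52, right at the mouth. I'll measure these.

```bash
python3 - <<'E'
from h import *
c=dict(np.load('w6.npz'));g=c['p'].max(2)
print('rows 16-34; cols 265(stage),310,340(blade),370')
for r in range(16,34):print(r,g[r,[262,270,300,310,320,330,340,345,360,375]])
for r in list(range(120,127))+list(range(149,157)):print(r,g[r,[297,303,345,350,260,380]])
f=lambda p,z:fplane(c,np.array(p)/2+[170,0],z)
a=f([[264,246.5],[350,246.5]],.022);s=f([[200,306],[420,305]],.02);print(a.round(4),s.round(4),'sep (22)',a[:,1].mean()-s[:,1].mean())
l=f([[307,y] for y in(48,50,52,54,56)],.025);print('line rows',l[:,1].round(4))
b=f([[150,y] for y in(44,46,48)],.044);print('bridge top',b[:,1].round(4));b=f([[150,y] for y in(54,56,58,60)],.02);print('foot',b[:,1].round(4))
E
```

```text
rows 16-34; cols 265(stage),310,340(blade),370
16 [161 163 166 107  99  99 103 100  99 164]
17 [160 163 168 129  98  99 100  99  98 164]
18 [161 163 159 125  90  91  93  91  94 162]
19 [160 160 125  95  74  75  76  77  82 140]
20 [146 133  80  59  54  53  54  57  63  99]
21 [113  92  50  46  45  46  45  46  49  63]
22 [72 54 44 45 44 45 46 44 45 45]
23 [47 43 60 63 63 70 74 72 67 53]
24 [ 45  50  84  93  93 112 118 115 130  81]
25 [ 66  85  56  60  57  67  71  71 177 106]
26 [104 122  27  25  24  25  26  26 183  96]
27 [105 103  21  26  29  28  23  19 184  89]
28 [ 93  90  50  62  72  67  56  51 185  94]
29 [ 91  97 113 117 127 122 114 111 184 126]
30 [120 134 140 142 149 143 141 139 185 174]
31 [168 178 145 144 151 146 143 144 183 184]
32 [185 185 144 145 149 146 143 143 183 182]
33 [187 184 143 142 150 144 142 144 183 182]
120 [226 228 223 222 246 246]
121 [222 225 216 217 246 246]
122 [198 196 189 191 246 246]
123 [179 178 176 176 246 246]
124 [209 213 219 216 246 246]
125 [231 231 242 240 246 246]
126 [241 241 245 244 246 246]
149 [247 247 246 246 246 246]
150 [246 245 243 242 246 242]
151 [231 227 211 213 243 226]
152 [178 170 137 141 230 172]
153 [123 116  99 102 176 108]
154 [101  99  97  97 113  92]
155 [99 99 97 97 95 94]
156 [ 97 100 101  98  97  94]
[[ 0.5937 -0.024   0.022 ]
 [ 0.6252 -0.0248  0.022 ]] [[ 0.5687 -0.0454  0.02  ]
 [ 0.6514 -0.0471  0.02  ]] sep (22) 0.02180377600311714
line rows [0.0506 0.0498 0.049  0.0482 0.0474]
bridge top [0.0503 0.0495 0.0488]
foot [0.0535 0.0527 0.0519 0.051 ]
```

Estimates put the line 0.5 to 2 mm short of the mouth. I'll look once more from almost straight above the mouth, where height errors drop out.

```bash
python3 -c "
from h import *
plan(.6085,-.033,.105,88.7)"
```

```text
from [ 0.6074 -0.1018  0.1529] yaw 88.68 -> row [ 0.2295 -0.0015  0.1597] -7e-05 rows 2.0
```

>>> send_rows:
  rows: "0.11 0 0 0;0.22 0 0 0;0.23 0 0.08 0;0.23 0 0.16 0;0.23 0 0.16 0;0.23 0 0.16 0;0.23 0 0.16 0"

```text
clock: 18.55
tool_pos: [0.6096, -0.0341, 0.1059]
eef_rot: [0.715, 0.699, 0.001, 0.0]
contact_force: [-0.0, -0.3, 0.3]
opening: 0.502
finger_force: 0.0
```

```bash
python3 - <<'E'
from h import *
from plant import sensors
c=wsnap('w7');print(sensors.get_state()['tool_pos'])
cv2.imwrite('pics/w7c.png',cv2.resize(c['p'][50:200,220:420],(800,600),interpolation=cv2.INTER_CUBIC)[:,:,::-1])
E
```

```text
fov 65.70646984690485 cam [0.611 0.042 0.252] axis [-0.01 -0.29 -0.96]
[ 0.60996482 -0.0346653   0.10638655]
```

View pics/w7c.png

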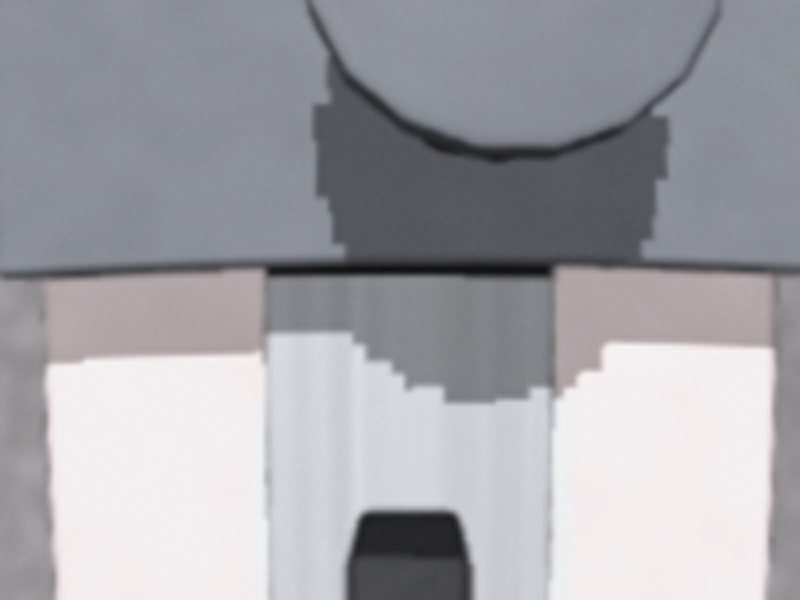

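The bridge edge is at crop row 264 and the near edge of the line at row 274, so the line's near edge is about 1.5 mm outside. Allowing for its half-width and parallax, the line's centre is level with the mouth to about 0.3 mm. On to the lever: rise, shut the jaw, and find the peg by depth.

>>> send_rows:
  rows: "0 0 -0.1 0;0 0 -0.2 0;0 0 -0.25 0;0 -0.1 -0.25 0;0 -0.2 -0.25 0;0 -0.22 -0.25 0;0 -0.22 -0.25 0"
  jaw: 1

```text
clock: 19.18
tool_pos: [0.5416, -0.0341, 0.1816]
eef_rot: [0.716, 0.698, -0.0, 0.0]
contact_force: [0.7, -0.5, 0.1]
opening: 0.004
finger_force: 0.0
```

>>> send_rows:
  rows: "0.1 0 0 0;0.2 0 0 0;0.3 0 0 0;0.3 0 0 0;0.3 0 0 0"

```text
clock: 19.6
tool_pos: [0.5473, 0.0592, 0.1811]
eef_rot: [0.715, 0.7, 0.002, 0.0]
contact_force: [0.3, 0.0, -0.5]
opening: 0.007
finger_force: 0.0
```

```bash
python3 - <<'E'
from h import *
c=wsnap('w8');Z=zmap(c);V=c['p'].max(2)
m=((Z>.095)&(Z<.118)&(V<110)).astype(np.uint8);m[250:]=0
n,l,st,ce=cv2.connectedComponentsWithStats(m)
for k in range(1,n):
    if st[k,4]>25:
        ct=max(cv2.findContours((l==k).astype(np.uint8),0,1)[0],key=cv2.contourArea).reshape(-1,2)
        print(st[k],cv2.minEnclosingCircle(fplane(c,ct,.109)[:,:2].astype(np.float32)),np.median(Z[l==k]))
plan(.544,.118,.078,88.6)
E
```

```text
fov 65.70646984690485 cam [0.548 0.135 0.327] axis [-0.   -0.29 -0.96]
[299  84  30  31 704] ((0.5438822507858276, 0.15201112627983093), 0.009018509648740292) 0.10880863319549045
from [0.5469 0.0568 0.1807] yaw 88.61 -> row [ 0.2037 -0.0145  0.3424] 3e-05 rows 2.9
```

>>> send_rows:
  rows: "0.1 -0.01 0 0;0.2 -0.01 0 0;0.2 -0.01 0.1 0;0.2 -0.01 0.2 0;0.2 -0.01 0.3 0;0.2 -0.01 0.34 0;0.2 -0.01 0.34 0;0.2 -0.01 0.34 0"

```text
clock: 20.32
tool_pos: [0.5446, 0.1149, 0.078]
eef_rot: [0.717, 0.697, -0.0, 0.0]
contact_force: [-0.0, -0.5, 0.4]
opening: 0.002
finger_force: 0.0
```

```bash
python3 - <<'E'
from h import *
a=np.radians(88.6);h=np.array([np.cos(a),np.sin(a)]);n=np.array([-h[1],h[0]]);pv=np.array([.6131,.1625])
from plant import sensors
s=sensors.get_state();p=s['tool_pos'];y0=np.radians(yaw_of(s['eef_rot']));tx=np.array([np.cos(y0),np.sin(y0)]);ty=np.array([np.sin(y0),-np.cos(y0)])
print(p,np.degrees(y0))
for th in np.linspace(0,.95,9):
    b=np.radians(100)-th;t=pv+.07*(np.cos(b)*h+np.sin(b)*n)-.018*h;d=t-p[:2];print(round(th,2),t.round(4),np.round([d@tx/.3,d@ty/.3],3))
E
```

```text
[0.54457263 0.11491552 0.07796907] 88.44322829076063
0.0 [0.5434 0.134 ] [ 0.064 -0.005]
0.12 [0.5427 0.1423] [ 0.091 -0.009]
0.24 [0.5429 0.1506] [ 0.119 -0.009]
0.36 [0.5441 0.1588] [ 0.146 -0.005]
0.48 [0.5463 0.1669] [0.173 0.001]
0.59 [0.5494 0.1746] [0.199 0.011]
0.71 [0.5534 0.1818] [0.224 0.023]
0.83 [0.5583 0.1886] [0.247 0.039]
0.95 [0.5639 0.1947] [0.268 0.057]
```

>>> send_rows:
  rows: "0.064 -0.005 0 0;0.09 -0.009 0 0;0.12 -0.009 0 0;0.146 -0.005 0 0;0.173 0.001 0 0;0.2 0.011 0 0;0.224 0.023 0 0;0.24 0.035 0 0;0.24 0.035 0 0;0.24 0.035 0 0"

```text
clock: 21.15
tool_pos: [0.5564, 0.188, 0.078]
eef_rot: [0.716, 0.698, -0.0, 0.0]
contact_force: [-1.6, -2.4, 0.9]
opening: 0.001
finger_force: 1.1
```

```bash
cat > peg.py <<'E'
from h import *
import sys
from plant import sensors
c=wsnap(sys.argv[1]);Z=zmap(c);V=c['p'].max(2)
m=((Z>.095)&(Z<.118)&(V<110)).astype(np.uint8)
n,l,st,ce=cv2.connectedComponentsWithStats(m)
a=np.radians(88.6);h=np.array([np.cos(a),np.sin(a)]);nn=np.array([-h[1],h[0]]);pv=np.array([.6131,.1625])
for k in range(1,n):
    if st[k,4]>60:
        ct=max(cv2.findContours((l==k).astype(np.uint8),0,1)[0],key=cv2.contourArea).reshape(-1,2)
        q,r=cv2.minEnclosingCircle(fplane(c,ct,.109)[:,:2].astype(np.float32));d=np.array(q)-pv
        print(st[k],np.round(q,4),round(r,4),'theta',round(np.radians(100)-np.arctan2(d@nn,d@h),3),'R',np.linalg.norm(d).round(4))
s=sensors.get_state();print(s['tool_pos'].round(4),s['contact_force'].round(2))
E
python3 peg.py w9
```

```text
fov 65.70646984690485 cam [0.558 0.264 0.224] axis [-0.01 -0.29 -0.96]
[ 281  260   83   85 3943] [0.5579 0.2045] 0.0167 theta 0.8 R 0.0693
[0.5562 0.1875 0.078 ] [-2.21 -2.97  0.58]
```

>>> send_rows:
  rows: "0.01 0.007 0 0;0.02 0.014 0 0;0.028 0.022 0 0;0.028 0.022 0 0;0.028 0.022 0 0"

```text
clock: 21.62
tool_pos: [0.5622, 0.1947, 0.0778]
eef_rot: [0.716, 0.698, -0.002, 0.0]
contact_force: [-4.0, -4.5, 0.6]
opening: 0.006
finger_force: 2.4
```

```bash
python3 peg.py w10
```

```text
fov 65.70646984690485 cam [0.564 0.271 0.224] axis [-0.01 -0.29 -0.96]
[ 281  261   84   84 3943] [0.5627 0.2112] 0.0164 theta 0.919 R 0.0701
[0.5622 0.1947 0.0778] [-4.41 -4.14  0.37]
```

>>> send_rows:
  rows: "0.006 0.005 0 0;0.012 0.009 0 0;0.012 0.009 0 0;0.012 0.009 0 0"

```text
clock: 22.0
tool_pos: [0.5632, 0.1951, 0.0774]
eef_rot: [0.717, 0.698, -0.005, 0.001]
contact_force: [-7.0, -9.3, 4.2]
opening: 0.006
finger_force: 4.7
```

The force doubled with almost no motion, so the lever is at its stop. I'll back off and let it spring back.

>>> send_rows:
  rows: "-0.03 -0.03 0 0;-0.08 -0.06 0 0;-0.13 -0.075 0 0;-0.19 -0.075 0 0;-0.25 -0.075 0 0;-0.32 -0.075 0 0;-0.36 -0.075 0 0;-0.36 -0.075 -0.15 0;-0.36 -0.075 -0.3 0;-0.36 -0.075 -0.35 0"

```text
clock: 22.83
tool_pos: [0.5432, 0.0943, 0.1871]
eef_rot: [0.716, 0.698, 0.004, 0.001]
contact_force: [0.9, -0.1, 0.1]
opening: 0.008
finger_force: 0.0
```

>>> send_rows:
  rows: "0 0 0 0;0 0 0 0;0 0 0 0"

```text
clock: 23.08
tool_pos: [0.5407, 0.0928, 0.1828]
eef_rot: [0.716, 0.698, 0.0, -0.0]
contact_force: [-0.3, -0.4, 0.5]
opening: 0.004
finger_force: 0.0
```

```bash
python3 peg.py w11; python3 - <<'E'
from h import *
from plant import eyes,sensors
k=eyes.calibration('top');p,d=eyes.snapshot('top');c=dict(p=p,d=d,f=240/np.tan(np.radians(k['fov_y']/2)),cx=k['cx'],cy=k['cy'],T=k['world_from_camera'])
o=dict(np.load('top0.npz'))
P=cloud(c);m=((P[...,2]>.06)&(P[...,2]<.08)&(abs(P[...,0]-.493)<.05)&(abs(P[...,1]-.379)<.05))
print('jar top',P[m].mean(0).round(4),m.sum())
w=np.s_[172:222,408:436];print('narrow diff',np.abs(p[w].astype(int)-o['p'][w]).mean())
w=np.s_[255:290,415:480];print('purple diff',np.abs(p[w].astype(int)-o['p'][w]).mean())
cw=dict(np.load('w11.npz'));Z=zmap(cw)
v,u=np.where((Z>.06)&(Z<.08));W=fplane(cw,np.c_[u,v],.07)[:,:2]
s=(abs(W[:,0]-.61)<.03)&(abs(W[:,1]+.006)<.035);print('grip seen px',s.sum(), W[s].mean(0) if s.any() else '')
m=(P[...,2]>.055)&(P[...,2]<.08)&(abs(P[...,0]-.61)<.03)&(abs(P[...,1]+.006)<.035);print('top grip',m.sum(),P[m].mean(0).round(4) if m.any() else '')
E
```

```text
fov 65.70646984690485 cam [0.542 0.169 0.329] axis [-0.01 -0.29 -0.96]
[311 139  30  31 687] [0.5435 0.1528] 0.0092 theta 0.012 R 0.0702
[0.5402 0.0925 0.1822] [-0.19  0.1  -0.15]
jar top [0.491  0.3742 0.073 ] 339
narrow diff 7.235
purple diff 21.736556776556778
grip seen px 0 
top grip 0
```

The lever is back at rest (theta 0.01), and the jar stands on the mat with its top at 0.073. The gauge has not been touched since it was verified, and the gripper is clear of everything.

```bash
python3 -c "
from plant import finish_job
print(finish_job())"
```

```text
the job is handed in; nothing more can be done
None
```

The job is handed in at about 23 s: the jar stands on the cork mat, the wide gauge lies released with its line level with the mouth (measured within about 1 mm before the lever swing), and the lever went to its stop and sprang back; the last top view could not confirm the narrow gauge's position, but the arm never went near it after lifting the wide one.

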